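Put the carving chisels away in the chisel tray

TASK

Put the flat chisel and the gouge that lie on the desk away in the chisel tray, one in each of the two empty places either side of the chisel already there. Lay each one home in both rests, flat and level, blade pointing the same way as the stored chisel's and the tools roughly in line; set them down rather than dropping them, and leave the stored chisel and the other things on the desk undisturbed.

Things in the scene. Friction and masses are not known exactly. Their poses are not given: they have to be found in the camera images.
- flat_chisel: Flat carving chisel, straight blade 14 mm wide, loose on the desk: octagonal pale-wood handle 26 mm across flats, brass ferrule, steel blade; 192 mm, 95 g. Origin under the balance point on the handle's underside; x to the cutting edge (edge +104, handle -88 to +20 mm), z up, centre line at z = 13 mm. Lies level on a handle flat, blade in the air; grip the two upright side flats from above, x = -70 to +12 mm
- flat_chisel_mid (a point): point on the centre line of the flat chisel, 13 mm above its origin, at the balance point: a good place to grip; same axes as the body
- flat_chisel_edge (a point): middle of the flat chisel's cutting edge, 104 mm from its mid point along x
- gouge: Carving gouge, hollow trough blade 14 mm wide, loose on the desk: octagonal pale-wood handle 26 mm across flats, brass ferrule, steel blade; 192 mm, 95 g. Origin under the balance point on the handle's underside; x to the cutting edge (edge +104, handle -88 to +20 mm), z up, centre line at z = 13 mm. Lies level on a handle flat, blade in the air; grip the two upright side flats from above, x = -70 to +12 mm
- gouge_mid (a point): point on the centre line of the gouge, 13 mm above its origin, at the balance point: a good place to grip; same axes as the body
- gouge_edge (a point): middle of the gouge's cutting edge, 104 mm from its mid point along x
- stored_chisel: the chisel that is already in the middle place of the tray, not to be disturbed: same handle and size, straight blade 8 mm wide; origin and axes as for the others
- stored_chisel_mid (a point): point on the centre line of the stored chisel, 13 mm above its origin, 88 mm from the butt of its handle
- stored_chisel_edge (a point): middle of the stored chisel's cutting edge, 104 mm from its mid point along x
- tray: Dark-wood chisel tray with cork floor, fixed to the desk, 252 mm (x) by 224 mm (y). Origin on the desk under the middle place's point; x along the stored tool towards its cutting edge, y across the places. Floor top z = 8 mm, rim to z = 18 mm. Three parallel places at y = -70, 0, +70 mm, 44 mm clear between neighbouring handles: open the jaws only part way there. Only floor between the two rests
- handle_rest (a point): top middle of the bar that carries the handles: tray x = -59 to -41 mm, top at z = 31 mm. Per place a notch with 45 degree sides that centres the octagonal handle: 11 mm wide at its floor (z = 20 mm), 33 mm at the top
- blade_rest (a point): top middle of the bar that carries the blades: tray x = +69 to +83 mm, top at z = 41 mm. Per place a straight slot 24 mm wide, floor at z = 31 mm; handles do not fit it. A tool lying home in both rests has its centre line level at z = 33 mm
- place0 (a point): empty place at tray y = -70 mm: the point where a tool's balance point on the centre line is to lie (tray x = 0, z = 33 mm); axes of the tray, x towards the blade end
- place1 (a point): the middle place, taken by the stored chisel (tray y = 0, z = 33 mm); axes of the tray
- place2 (a point): empty place at tray y = +70 mm, otherwise as place0
- log_slices: bystander: stack of three bark-edged log slices, 176 mm across, 76 mm high; origin under its centre
- whetstone: bystander: grey sharpening stone on a wooden base, 210 by 80 by 34 mm; origin under its centre
- flask: bystander: upright steel flask, 68 mm across, 180 mm high; origin under its centre
- manikin: bystander: jointed wooden drawing figure on a round base 90 mm across, 230 mm high; origin under its base
There are look-alikes about, which are no part of the job. What is shaped like the gouge but pink or turquoise is not meant.

How it is judged (in metres and radians):
At the end, for the whole second after the job is handed in: Both tools at rest, one in each outer place: centre line within 8 mm sideways and 4 mm of seated height at balance point and edge, blade towards the blade end like the stored chisel's, within 20 mm of the place's point lengthwise. Stored chisel home in the middle within the same limits (x of flat_chisel_mid in the frame of tray between -0.02 and 0.02 m and z of flat_chisel_mid in the frame of tray between 0.029 and 0.037 m and z of flat_chisel_edge in the frame of tray between 0.029 and 0.037 m and x of each of flat_chisel_edge, gouge_edge, stored_chisel_edge in the frame of tray above 0.08 m and linear speed of each of flat_chisel, gouge, stored_chisel below 0.02 m/s and x of gouge_mid in the frame of tray between -0.02 and 0.02 m and z of gouge_mid in the frame of tray between 0.029 and 0.037 m and z of gouge_edge in the frame of tray between 0.029 and 0.037 m and (((y of flat_chisel_mid in the frame of tray between 0.062 and 0.078 m and y of flat_chisel_edge in the frame of tray between 0.062 and 0.078 m) and (y of gouge_mid in the frame of tray between -0.078 and -0.062 m and y of gouge_edge in the frame of tray between -0.078 and -0.062 m)) or ((y of gouge_mid in the frame of tray between 0.062 and 0.078 m and y of gouge_edge in the frame of tray between 0.062 and 0.078 m) and (y of flat_chisel_mid in the frame of tray between -0.078 and -0.062 m and y of flat_chisel_edge in the frame of tray between -0.078 and -0.062 m))) and x of stored_chisel_mid in the frame of tray between -0.02 and 0.02 m and z of stored_chisel_mid in the frame of tray between 0.029 and 0.037 m and z of stored_chisel_edge in the frame of tray between 0.029 and 0.037 m and y of stored_chisel_mid in the frame of tray between -0.008 and 0.008 m and y of stored_chisel_edge in the frame of tray between -0.008 and 0.008 m); the robot touches nothing.
It fails at once if the flat chisel is let fall or thrown: it moves faster than 0.8 m/s with no finger on it (a free fall of over about 30 mm) (linear speed of flat_chisel above 0.8 m/s and contact force between the fingers and flat_chisel below 0.05 N).
It fails at once if the gouge is let fall or thrown: it moves faster than 0.8 m/s with no finger on it (a free fall of over about 30 mm) (linear speed of gouge above 0.8 m/s and contact force between the fingers and gouge below 0.05 N).
It fails at once if the stored chisel is knocked more than 20 mm from where it lay (distance of stored_chisel_mid from where it was at the start of the episode above 0.02 m).
It fails at once if a bystander (log slices, whetstone, flask or manikin) is pushed more than 20 mm or knocked over (distance of any of log_slices, whetstone, flask, manikin from where it was at the start of the episode above 0.02 m or angle between any of log_slices, whetstone, flask, manikin's own z axis and vertical above 0.3 rad).
It also fails if it takes over 54 s, if anything falls off the work surface, if the arm or the gripper's body presses on something with over 40 N, if the wrist force passes 120 N, or if a joint passes its speed limit or range.

ROBOT

A 6-joint arm with a two-finger parallel gripper is mounted at the origin on the work surface. World frame = base frame: x ahead of the robot, y to its left, z up, the work surface at z = 0. Lengths are in mm, angles in rad, forces in N, time in s.
With the tool pointing down it reaches from about 275 to 1000 mm from the base axis. Payload 8.4 kg.
Tool frame: the origin (TCP) lies on the centre line of the jaws, within the pads' length; the fingertips stand r.tip_reach ahead of it and the grasp point (between the pads) lies 11 mm behind it (r.tip_reach is the distance from the TCP to the fingertips, in mm); z points along the fingers, y is the line along which they close (so a half turn about z gives the same grasp; the last joint's range is limited). The gripper opens to 85 mm and grips with 20 to 120 N. Pads are 22 mm wide; open, the fingers measure 114 mm over their backs; the gripper's body (76 mm by 85 mm) begins 54 mm behind the grasp point. The pads swing forward as they close: fully open they stand 13 mm farther back than shut.
Start: joints at [-1.143, 0.353, 1.633, -0, 1.155, -0.002], TCP at [260.43, -568.159, 239.281] pointing down, gripper open.
Joint ranges: [-2.63, 2.63], [-0.92, 2.1], [0.06, 2.66], [-1.3, 4.44], [0, 2.69], [-3.02, 3.02]. Speed limits (rad/s): [2.22, 2.22, 2.79, 3.14, 3.14, 3.14].

INTERFACE

Orientations are given as [roll, pitch, yaw] about the fixed x, y, z axes, in that order (R = Rz(yaw) Ry(pitch) Rx(roll)).
In Python, from rig import r gives the robot as it stands.
- The arm moves only by the tool carry_out, never from a script. Its argument "targets" is a list of rows, each an object with "dp": the shift along the tool's x, y, z in mm, a list of three; "yaw": the turn about the tool's z in degrees. A call has 1 to 12 rows; each row is the pose to reach, as a shift and turn from the pose commanded when the call began, along the tool's axes at that moment; what a row does not reach only later rows make up. A row lasts 1/8 s, in which the tool goes at most 62.5 mm and 10.7 degrees, less where a joint would pass 70% of its speed; a pose out of reach is approached as far as the arm can. A call with a gripper value outside its range is refused whole. "fingers" is the opening, from -1 (shut) to 1 (fully open), so that 0 is half open, set as the call begins (left out, the last holds). The fingers move at their own pace and stop on an object; "grip_force" is the grip in N (left out, the last holds). Time passes only in rows, so rows that repeat a pose let the fingers close. It gives the time, the measured TCP pose, the force, the opening and the grip force at its end, in the units of the state.
- r.sense(): the state, without advancing time (a new reading comes with each control period).
- r.grab_frame(name): name is "side" or "top" or "wrist"; returns the picture (384x512x3 uint8, red, green, blue); there is no depth.
- r.get_calibration(name): a dict with "fx", "fy", "cx", "cy" (pixels), "rvec" (rotation vector, rad) and "tvec" (3), from world to camera coordinates, as OpenCV has them. Camera axes: x right, y down, z forward; pixel columns grow to the right and rows downward; lengths in mm; the calibration is good to about 2 mm. A picture is of the moment at which its call begins: read the wrist's pose just before it. get_calibration takes no time and is no camera call; for the wrist camera it gives the pose at the moment of the call.
- r.sign_off(): hands the job in; it is judged then, once.
The state is a dict: "clock": time; "qpos": joint angles; "qvel": joint speeds; "joint_efforts": joint torques, N m; "eef_pos": TCP position; "tcp_rot": TCP orientation; "contact_force": force on the tool from outside, world axes, zero at the start; "wrist_torque": the same for the moment, N m; "opening": opening from 0.0 (shut) to 1.0 (fully open); "grasp_force": force on a finger pad.
Only numpy, scipy, OpenCV 4.12 (cv2) and the standard library are available. Lean on these libraries where they do the work, as an engineer would, in place of code of your own. Each camera call takes 0.05 s, during which the arm holds its last target. There are 200 camera calls.

## Working session

There is one attempt and no reset: what is moved stays moved. The work goes in short steps, Python scripts to look and compute and a tool call to move; the robot and the scene stay as the last step left them, time stands still between calls to the robot, and variables do not carry over. Pictures are saved under pics/ and viewed, at most 10 in all, crops included, and the job is handed in when it is done.

Besides the shell and the picture viewer there is one more tool, called as name(argument=value, ...) on one line, values as JSON. carry_out: Moves the arm, as the interface text tells. Its arguments: {"type":"object","properties":{"targets":{"type":"array","items":{"type":"object","properties":{"dp":{"type":"array","items":{"type":"number"}},"yaw":{"type":"number"}}}},"fingers":{"type":"number"},"grip_force":{"type":"number"}},"required":["targets"]}

```bash
mkdir -p pics; ls; python3 - <<'E'
from rig import r
import cv2
s=r.sense(); print(s['eef_pos'],s['tcp_rot'],s['opening'],r.tip_reach)
for n in("top","side"):
    cv2.imwrite(f"pics/{n}0.png",cv2.resize(r.grab_frame(n)[:,:,::-1],(800,600),interpolation=cv2.INTER_CUBIC))
    print(r.get_calibration(n))
E
```

```text
pics
[ 260.24872694 -567.73870053  238.58147838] [-3.14025231e+00  2.86662138e-07  4.29849455e-01] 1.0016666990552394 8.0
{'fx': 455.31628107569355, 'fy': 455.31628107569355, 'cx': 257.1934391875359, 'cy': 188.935964890778, 'rvec': array([ 2.13856833, -2.15042738,  0.16157883]), 'tvec': array([   8.41376776,  486.03126033, 1692.63284367])}
{'fx': 444.24380435532134, 'fy': 444.24380435532134, 'cx': 254.5359174173229, 'cy': 184.61119015163612, 'rvec': array([ 0.45676802, -2.54673264,  1.40952494]), 'tvec': array([ 467.36375935,  117.45923959, 1259.50687265])}
```

View pics/top0.png

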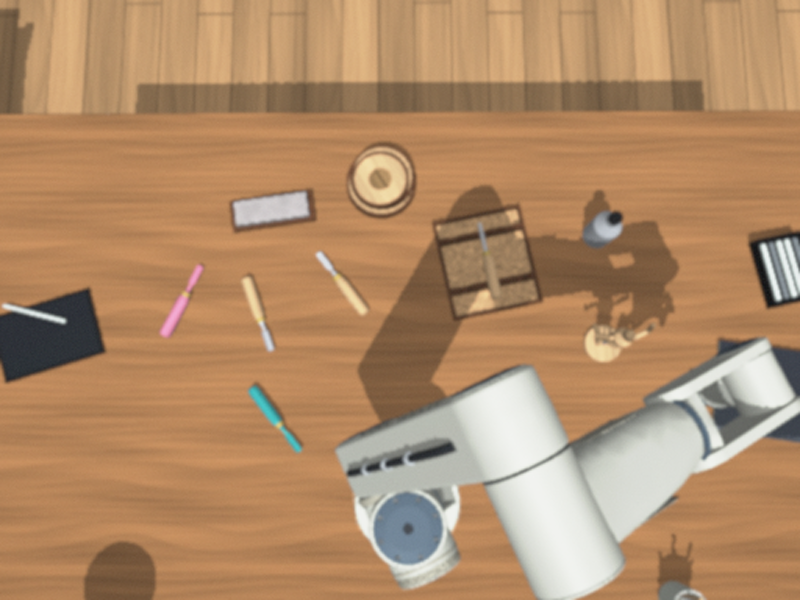

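View pics/side0.png

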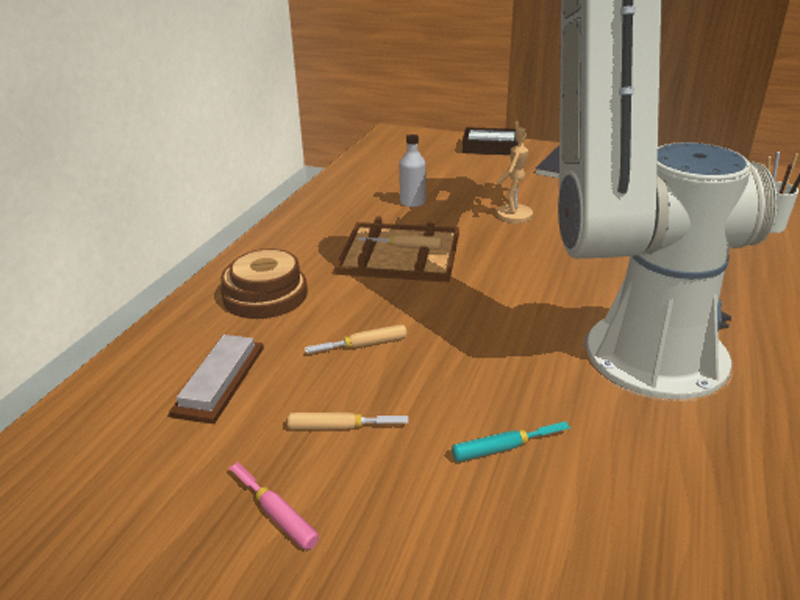

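The top view shows the two wood-handled tools: one has its butt at (365,313) and edge at (319,254), the other its butt at (247,277) and edge at (270,350). The tray corners are about (434,221), (519,206), (541,299) and (456,318), with the blade end at the top. Next I'll take an enlarged crop.

```bash
cat > h.py <<'E'
import numpy as np, cv2
from rig import r
def w(name,uv,z,c=None):
    c=c or r.get_calibration(name)
    K=np.array([[c['fx'],0,c['cx']],[0,c['fy'],c['cy']],[0,0,1]])
    R=cv2.Rodrigues(np.array(c['rvec']))[0]; t=np.array(c['tvec'])
    o=-R.T@t; d=R.T@np.linalg.inv(K)@[uv[0],uv[1],1]
    return o+d*(z-o[2])/d[2]
E
python3 - <<'E'
from h import *
f=lambda u,v,z:w("top",(u*.64,v*.64),z)[:2].round(0)
for n,u,v,z in [("Abutt",365,313,13),("Aedge",319,254,13),("Bbutt",247,277,13),("Bedge",270,350,13),("Sedge",481,223,33),("Sbutt",495,298,33),
 ("TL",434,221,18),("TR",519,206,18),("BR",541,299,18),("BL",456,318,18)]: print(n,f(u,v,z))
im=r.grab_frame("top")[:,:,::-1]
cv2.imwrite("pics/c.png",cv2.resize(im[125:235,145:355],None,fx=3.8,fy=3.8,interpolation=cv2.INTER_CUBIC))
E
```

```text
Abutt [446.  96.]
Aedge [594. 211.]
Bbutt [537. 388.]
Bedge [356. 327.]
Sedge [ 666. -191.]
Sbutt [ 478. -221.]
TL [676. -76.]
TR [ 713. -289.]
BR [ 478. -336.]
BL [ 432. -126.]
```

View pics/c.png

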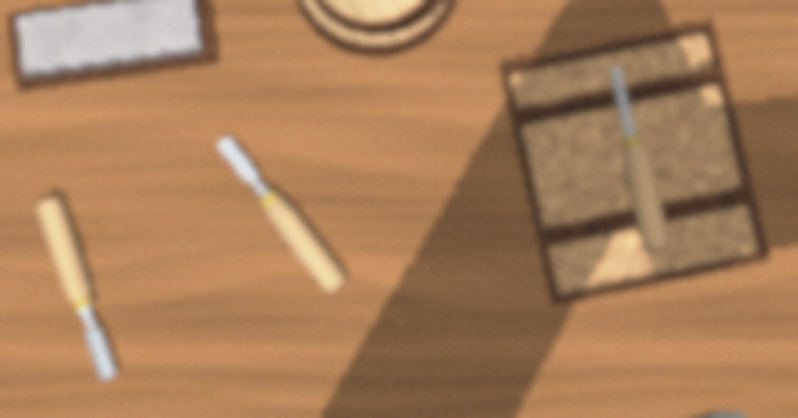

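The crop confirms the layout: tool A's edge is at (224,140) and butt at (337,285), tool B's butt is at (49,197) and edge at (108,376), and the stored chisel runs from (616,68) to (655,247).

```bash
cat >> h.py <<'E'
def go(x,y,z,yawdeg):
    "shift in tool axes and tool-z turn (deg) to a world pose, tool down"
    s=r.sense(); p=s['eef_pos']; a=s['tcp_rot'][2]; d=np.array([x,y,z])-p
    c,q=np.cos(a),np.sin(a)
    print("dp",np.round([d[0]*c+d[1]*q,d[0]*q-d[1]*c,-d[2]],1),"yaw",round(((np.degrees(a)-yawdeg+180)%360)-180,1),"| at",np.round(p,1),round(np.degrees(a),2),"q6",round(np.degrees(s['qpos'][5])),"t",s['clock'])
E
python3 - <<'E'
from h import *
f=lambda u,v,z:w("top",(145-.37+u/3.8,125-.37+v/3.8),z)[:2]
def tool(n,b,e,z):
    b,e=f(*b,z),f(*e,z);d=e-b;L=np.hypot(*d);print(n,b.round(),e.round(),"L",L.round(),"yaw",np.degrees(np.arctan2(d[1],d[0])).round(1),"mid",(b+d*88/192).round())
tool("A",(337,285),(224,140),13);tool("B",(49,197),(108,376),13);tool("S",(655,247),(616,68),33)
c=[f(*p,18) for p in((505,68),(710,27),(766,256),(556,297))];print(np.round(c),"centre",np.mean(c,0).round())
for n,u,v in(("manikin",603,343),("flask",600,235)):print(n,w("top",(u*.64,v*.64),20).round())
c=r.get_calibration("wrist");R=cv2.Rodrigues(c['rvec'])[0];o=-R.T@c['tvec'];print("wristcam",o.round(),"fwd",R[2].round(2),c['fx'])
go(516,150,310,38)
E
```

```text
A [449.  98.] [599. 213.] L 189.0 yaw 37.7 mid [517. 151.]
B [540. 391.] [358. 327.] L 193.0 yaw -160.7 mid [457. 361.]
S [ 483. -222.] [ 667. -187.] L 188.0 yaw 10.8 mid [ 567. -206.]
[[ 671.  -75.]
 [ 714. -286.]
 [ 475. -336.]
 [ 435. -123.]] centre [ 574. -205.]
manikin [ 368. -482.   20.]
flask [ 637. -488.   20.]
wristcam [ 332. -535.  373.] fwd [-0.28 -0.13 -0.95] 299.11779260425084
dp [ 531.6 -546.   -71.3] yaw -13.4 | at [ 260.3 -567.9  238.7] 24.63 q6 0 t 0.15
```

carry_out(targets=[{"dp": [0, 0, -50], "yaw": 0}, {"dp": [50, -50, -71], "yaw": 0}, {"dp": [93, -95, -71], "yaw": -4}, {"dp": [136, -140, -71], "yaw": -8}, {"dp": [179, -184, -71], "yaw": -13.4}, {"dp": [222, -228, -71], "yaw": -13.4}, {"dp": [266, -273, -71], "yaw": -13.4}, {"dp": [310, -318, -71], "yaw": -13.4}, {"dp": [354, -363, -71], "yaw": -13.4}, {"dp": [398, -408, -71], "yaw": -13.4}, {"dp": [442, -453, -71], "yaw": -13.4}, {"dp": [486, -498, -71], "yaw": -13.4}], fingers=0.1)

```text
clock: 1.65
eef_pos: [491.3, 78.8, 310.3]
tcp_rot: [3.141, -0.0, 0.664]
contact_force: [-0.1, 0.0, -1.0]
opening: 0.547
grasp_force: 0.0
```

```bash
python3 -c "
from h import *
go(517,151,160,37.7)"
```

```text
dp [ 64.7 -41.  150.3] yaw 0.3 | at [491.3  78.8 310.3] 38.05 q6 61 t 1.65
```

carry_out(targets=[{"dp": [28, -18, 50], "yaw": 0}, {"dp": [57, -35, 100], "yaw": 0}, {"dp": [57, -35, 150], "yaw": 0}, {"dp": [57, -35, 150], "yaw": 0}, {"dp": [57, -35, 150], "yaw": 0}])

```text
clock: 2.28
eef_pos: [515.1, 139.3, 161.8]
tcp_rot: [3.141, -0.001, 0.663]
contact_force: [0.3, -0.4, 0.3]
opening: 0.552
grasp_force: 0.0
```

```bash
python3 -c "
from h import *
go(517,151,160,37.7)
c=r.get_calibration('wrist');np.save('c1.npy',c,allow_pickle=True)
cv2.imwrite('pics/w1.png',cv2.resize(r.grab_frame('wrist')[:,:,::-1],(800,600),interpolation=cv2.INTER_CUBIC))"
```

```text
dp [ 8.7 -8.   1.8] yaw 0.3 | at [515.1 139.3 161.8] 38.0 q6 67 t 2.275
```

View pics/w1.png

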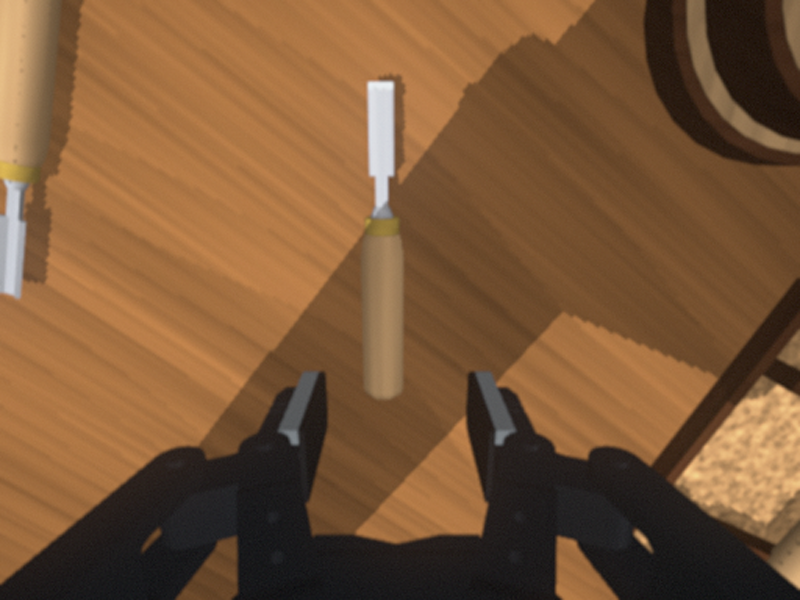

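A is the flat chisel, with its edge at (380.5,82), ferrule at (382,228) and butt at (383.5,397). The gouge is at the left edge of the picture.

```bash
python3 -c "
from h import *
c=np.load('c1.npy',allow_pickle=True).item()
f=lambda u,v,z:w('',(u*.64-.18,v*.64-.18),z,c)[:2]
b=f(383.5,397,13);e=f(380.5,82,13);d=e-b;print(b,e,np.hypot(*d));y=np.degrees(np.arctan2(d[1],d[0]));m=e-d/np.hypot(*d)*104
print(m,y)
go(*m,12,y)"
```

```text
[446.76609403  96.91309681] [600.99201636 217.36140643] 195.68707266750351
[519.02699075 153.34785648] 37.98934361328494
dp [ 11.3  -8.9 150.4] yaw 0.0 | at [515.6 139.4 162.4] 37.99 q6 67 t 2.325
```

carry_out(targets=[{"dp": [10, -8.5, 50], "yaw": 0}, {"dp": [10, -8.5, 95], "yaw": 0}, {"dp": [10, -8.5, 125], "yaw": 0}, {"dp": [10, -8.5, 142], "yaw": 0}, {"dp": [10, -8.5, 150], "yaw": 0}, {"dp": [10, -8.5, 150], "yaw": 0}, {"dp": [10, -8.5, 150], "yaw": 0}])

```text
clock: 3.2
eef_pos: [517.8, 152.4, 11.4]
tcp_rot: [3.141, -0.002, 0.664]
contact_force: [-0.2, -0.3, 0.7]
opening: 0.552
grasp_force: 0.0
```

carry_out(targets=[{"dp": [0, 0, 0], "yaw": 0}, {"dp": [0, 0, 0], "yaw": 0}, {"dp": [0, 0, 0], "yaw": 0}, {"dp": [0, 0, 0], "yaw": 0}, {"dp": [0, 0, 0], "yaw": 0}, {"dp": [0, 0, 0], "yaw": 0}], fingers=-1, grip_force=50)

```text
clock: 3.95
eef_pos: [517.5, 152.4, 11.2]
tcp_rot: [3.141, -0.001, 0.664]
contact_force: [-1.6, -1.1, 7.9]
opening: 0.29
grasp_force: 49.2
```

```bash
python3 -c "
from h import *
go(545,-137,160,11)"
```

```text
dp [-156.7  244.9 -148.8] yaw 27.0 | at [517.5 152.4  11.2] 38.03 q6 68 t 3.95
```

carry_out(targets=[{"dp": [0, 0, -40], "yaw": 0}, {"dp": [0, 0, -95], "yaw": 0}, {"dp": [-20, 31, -149], "yaw": 4}, {"dp": [-47, 74, -149], "yaw": 9}, {"dp": [-75, 117, -149], "yaw": 15}, {"dp": [-103, 161, -149], "yaw": 21}, {"dp": [-130, 204, -149], "yaw": 27}, {"dp": [-150, 234, -149], "yaw": 27}, {"dp": [-157, 245, -149], "yaw": 27}, {"dp": [-157, 245, -149], "yaw": 27}, {"dp": [-157, 245, -149], "yaw": 27}, {"dp": [-157, 245, -149], "yaw": 27}])

```text
clock: 5.45
eef_pos: [544.2, -136.3, 159.3]
tcp_rot: [-3.141, 0.0, 0.194]
contact_force: [0.0, 0.1, -0.4]
opening: 0.29
grasp_force: 50.0
```

```bash
python3 -c "
from h import *
go(545,-137,160,11)
c=r.get_calibration('wrist');np.save('c2.npy',c,allow_pickle=True)
cv2.imwrite('pics/w2.png',cv2.resize(r.grab_frame('wrist')[:,:,::-1],(800,600),interpolation=cv2.INTER_CUBIC))"
```

```text
dp [ 0.7  0.8 -0.7] yaw 0.1 | at [ 544.2 -136.3  159.3] 11.11 q6 65 t 5.45
```

View pics/w2.png

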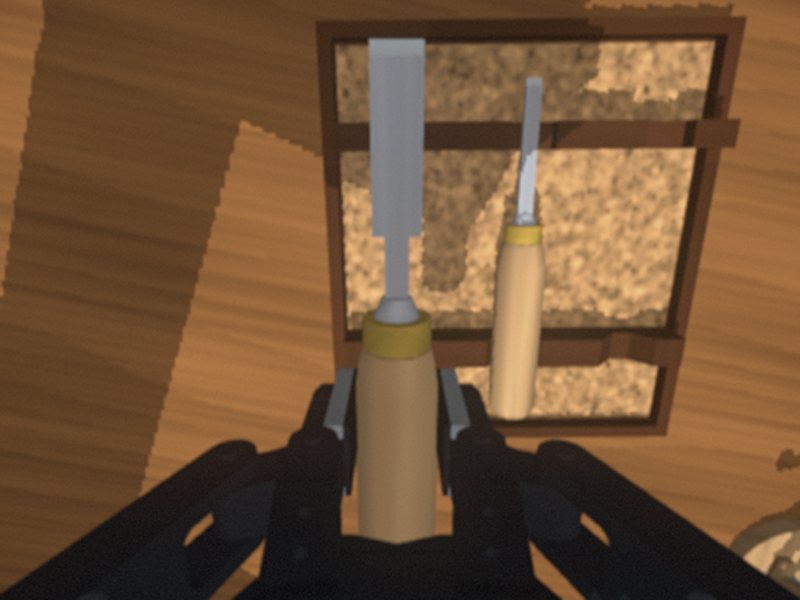

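The held chisel's edge is at (397,40). The stored chisel's edge is at (534,79) and its butt at (511,415). The tray's outer corners are at TL (318,22), TR (744,18) and BR (667,434).

```bash
python3 -c "
from h import *
c=np.load('c2.npy',allow_pickle=True).item()
f=lambda u,v,z:w('',(u*.64-.18,v*.64-.18),z,c)[:2]
A=lambda d:np.degrees(np.arctan2(d[1],d[0]))
b=f(511,415,33);e=f(534,79,33);d=e-b;L=np.hypot(*d);print('S',b,e,L,A(d),'mid',b+d/L*88,e-d/L*104)
TL,TR,BR=f(318,22,18),f(744,18,18),f(667,434,18);print(TL,TR,BR,A(TR-BR),A(TL-TR)-90,np.hypot(*(TL-TR)),np.hypot(*(TR-BR)))
print('mid y line', (TL+TR)/2,'centre',(TL+BR)/2)
h1,h2=f(323,134,41),f(738,132,41);print('blade bar',h1,h2,A(h1-h2)-90,(h1+h2)/2)
print('held edge',f(397,40,161))
p=r.sense()['eef_pos'][:2];print(p+104*np.array([np.cos(.1939),np.sin(.1939)]))
"
```

```text
S [ 479.19471391 -223.00085641] [ 669.42248137 -182.82218905] 194.42460962170605 11.92635307522068 mid [ 565.29514929 -204.81528446] [ 567.66742138 -204.31422863]
[676.63708183 -68.59335027] [ 720.88082687 -285.10891493] [ 477.25096445 -336.99830552] 12.02345851166257 11.549073871616073 220.98981585922724 249.09439720497863
mid y line [ 698.75895435 -176.8511326 ] centre [ 576.94402314 -202.7958279 ]
blade bar [622.68629798 -82.6223775 ] [ 664.21042669 -289.5899327 ] 11.344696989274652 [ 643.44836234 -186.1061551 ]
held edge [ 647.83753291 -116.06974902]
[ 646.27784892 -116.37954633]
```

carry_out(targets=[{"dp": [8, 1.5, 30], "yaw": -0.4}, {"dp": [8, 1.5, 60], "yaw": -0.4}, {"dp": [8, 1.5, 85], "yaw": -0.4}, {"dp": [8, 1.5, 100], "yaw": -0.4}, {"dp": [8, 1.5, 110], "yaw": -0.4}, {"dp": [8, 1.5, 118], "yaw": -0.4}, {"dp": [8, 1.5, 123], "yaw": -0.4}, {"dp": [8, 1.5, 125], "yaw": -0.4}, {"dp": [8, 1.5, 126], "yaw": -0.4}, {"dp": [8, 1.5, 126], "yaw": -0.4}, {"dp": [8, 1.5, 126], "yaw": -0.4}])

```text
clock: 6.88
eef_pos: [552.5, -137.5, 33.5]
tcp_rot: [3.141, -0.0, 0.199]
contact_force: [0.4, 0.3, -0.6]
opening: 0.293
grasp_force: 50.0
```

carry_out(targets=[{"dp": [0, -1, 1], "yaw": 0}, {"dp": [0, -1, 2], "yaw": 0}, {"dp": [0, -1, 2.5], "yaw": 0}, {"dp": [0, -1, 2.5], "yaw": 0}, {"dp": [0, -1, 2.5], "yaw": 0}])

```text
clock: 7.5
eef_pos: [552.2, -136.3, 31.3]
tcp_rot: [-3.141, -0.0, 0.199]
contact_force: [-1.6, 1.7, 6.3]
opening: 0.289
grasp_force: 50.8
```

carry_out(targets=[{"dp": [0, 0, 0], "yaw": 0}, {"dp": [0, 0, 0], "yaw": 0}, {"dp": [0, 0, 0], "yaw": 0}, {"dp": [0, 0, -15], "yaw": 0}, {"dp": [0, 0, -40], "yaw": 0}, {"dp": [0, 0, -90], "yaw": 0}, {"dp": [0, 0, -130], "yaw": 0}, {"dp": [0, 0, -130], "yaw": 0}, {"dp": [0, 0, -130], "yaw": 0}], fingers=-0.1)

```text
clock: 8.62
eef_pos: [551.9, -136.4, 161.0]
tcp_rot: [3.142, -0.0, 0.199]
contact_force: [0.8, 0.5, -0.1]
opening: 0.45
grasp_force: 0.0
```

```bash
python3 -c "
from h import *
go(457,361,180,199.3)
c=r.get_calibration('wrist');np.save('c3.npy',c,allow_pickle=True)
cv2.imwrite('pics/w3.png',cv2.resize(r.grab_frame('wrist')[:,:,::-1],(800,600),interpolation=cv2.INTER_CUBIC))"
```

```text
dp [   5.5 -506.3  -19. ] yaw 172.1 | at [ 551.9 -136.4  161. ] 11.43 q6 65 t 8.625
```

View pics/w3.png

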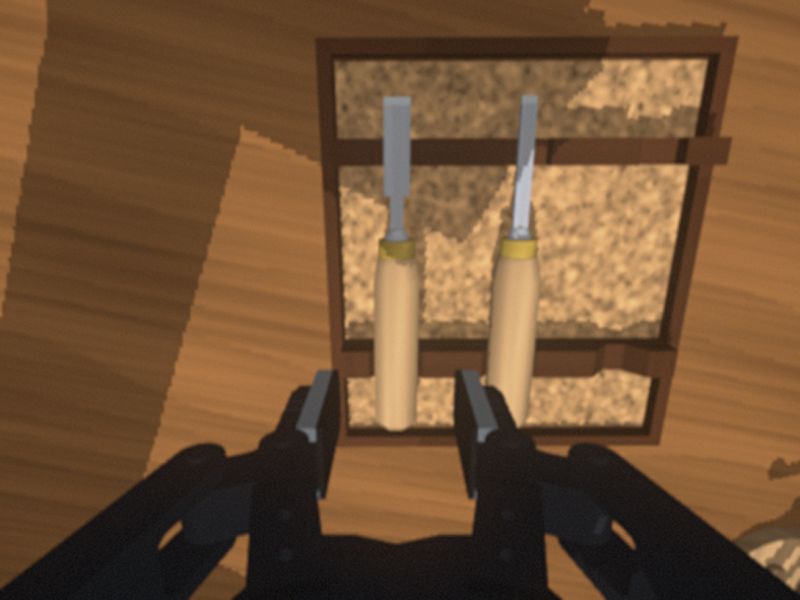

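The flat chisel looks seated, with its edge at (397,98) and butt at (397,430). The stored chisel is unmoved, edge at (529,97). Next is the gouge.

carry_out(targets=[{"dp": [-6, -40, -19], "yaw": 0}, {"dp": [-15, -92, -19], "yaw": 0}, {"dp": [-24, -147, -19], "yaw": -4}, {"dp": [-33, -202, -19], "yaw": -8}, {"dp": [-42, -257, -19], "yaw": -8}, {"dp": [-51, -312, -19], "yaw": -8}, {"dp": [-60, -367, -19], "yaw": -8}, {"dp": [-69, -422, -19], "yaw": -8}, {"dp": [-77, -472, -19], "yaw": -8}, {"dp": [-81, -495, -19], "yaw": -8}, {"dp": [-81, -495, -19], "yaw": -8}, {"dp": [-81, -495, -19], "yaw": -8}], fingers=0.1)

```text
clock: 10.18
eef_pos: [374.4, 331.7, 178.9]
tcp_rot: [3.141, 0.002, 0.339]
contact_force: [0.7, -0.0, -0.4]
opening: 0.55
grasp_force: 0.0
```

```bash
python3 -c "
from h import *
go(457,361,12,19.3)
c=r.get_calibration('wrist');np.save('c4.npy',c,allow_pickle=True)
cv2.imwrite('pics/w4.png',cv2.resize(r.grab_frame('wrist')[:,:,::-1],(800,600),interpolation=cv2.INTER_CUBIC))
c=np.load('c3.npy',allow_pickle=True).item()
f=lambda u,v,z:w('',(u*.64-.18,v*.64-.18),z,c)[:2]
A=lambda d:np.degrees(np.arctan2(d[1],d[0]))
for n,b,e in (('flat',(397,430),(397,98)),('S',(514,424),(529,97))):
  b=f(*b,33);e=f(*e,33);d=e-b;print(n,b,e,np.hypot(*d),A(d),(b+d*88/192))
"
```

```text
dp [ 8.760e+01 -1.000e-01  1.669e+02] yaw 0.1 | at [374.4 331.7 178.9] 19.43 q6 112 t 10.175
flat [ 461.25684969 -154.89360007] [ 655.09824553 -115.71671849] 197.76075139431174 11.426015063087018 [ 550.10082278 -136.93752935]
S [ 480.52588231 -227.80978743] [ 669.05987796 -182.53133546] 193.89483162658559 13.504437668577896 [ 566.93729698 -207.05716361]
```

View pics/w4.png

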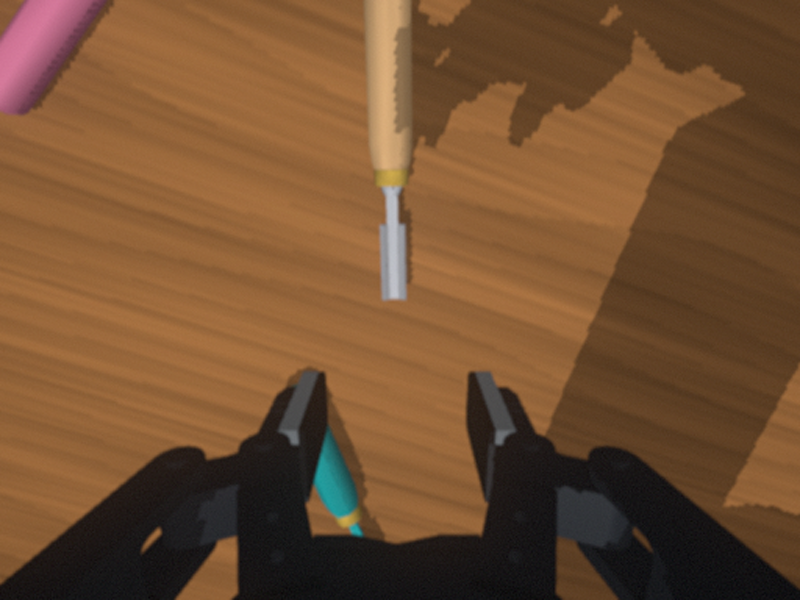

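The gouge's edge is at (394,298), its ferrule front at (391,186), and the handle's centre is at (388,2) on the top row.

```bash
python3 -c "
from h import *
c=np.load('c4.npy',allow_pickle=True).item()
f=lambda u,v,z:w('',(u*.64-.18,v*.64-.18),z,c)[:2]
b=f(388,2,13);e=f(394,298,13);d=e-b;L=np.hypot(*d);y=np.degrees(np.arctan2(d[1],d[0]));m=e-d/L*104
print(b,e,L,y,m); go(*m,12,y-180)"
```

```text
[522.13980973 388.72649792] [359.5062033  328.13593813] 173.55375500055086 -159.56668588517996 [456.96243563 364.44410224]
dp [ 88.5  -3.6 167.2] yaw -1.0 | at [374.7 331.6 179.2] 19.39 q6 112 t 10.225
```

carry_out(targets=[{"dp": [50, -2, 20], "yaw": -0.8}, {"dp": [88, -2.5, 50], "yaw": -0.8}, {"dp": [88, -2.5, 100], "yaw": -0.8}, {"dp": [88, -2.5, 140], "yaw": -0.8}, {"dp": [88, -2.5, 158], "yaw": -0.8}, {"dp": [88, -2.5, 167], "yaw": -0.8}, {"dp": [88, -2.5, 167], "yaw": -0.8}, {"dp": [88, -2.5, 167], "yaw": -0.8}])

```text
clock: 11.22
eef_pos: [457.7, 365.0, 14.1]
tcp_rot: [-3.141, -0.002, 0.353]
contact_force: [-0.2, 0.3, 1.0]
opening: 0.552
grasp_force: 0.0
```

carry_out(targets=[{"dp": [0, 0, 0], "yaw": 0}, {"dp": [0, 0, 0], "yaw": 0}, {"dp": [0, 0, 0], "yaw": 0}, {"dp": [0, 0, 0], "yaw": 0}, {"dp": [0, 0, 0], "yaw": 0}, {"dp": [0, 0, 0], "yaw": 0}], fingers=-1)

```text
clock: 11.98
eef_pos: [457.4, 364.9, 14.0]
tcp_rot: [-3.141, -0.002, 0.353]
contact_force: [-1.2, -1.6, 7.3]
opening: 0.288
grasp_force: 49.3
```

```bash
python3 -c "
from h import *
o=np.array([566.5,-205.2]);a=np.radians(11.6);p=o-70*np.array([-np.sin(a),np.cos(a)]);print(p)
go(*p,170,191.6)"
```

```text
[ 580.57545448 -273.77026747]
dp [-105.4  641.8 -156. ] yaw -171.4 | at [457.4 364.9  14. ] 20.24 q6 108 t 11.975
```

carry_out(targets=[{"dp": [0, 0, -40], "yaw": 0}, {"dp": [0, 0, -95], "yaw": 0}, {"dp": [-5, 30, -140], "yaw": -10}, {"dp": [-11, 70, -156], "yaw": -20}, {"dp": [-18, 110, -156], "yaw": -30}, {"dp": [-25, 150, -156], "yaw": -40}, {"dp": [-31, 190, -156], "yaw": -50}, {"dp": [-38, 230, -156], "yaw": -60}, {"dp": [-44, 270, -156], "yaw": -70}, {"dp": [-51, 310, -156], "yaw": -80}, {"dp": [-57, 350, -156], "yaw": -90}, {"dp": [-57, 350, -156], "yaw": -90}])

```text
clock: 13.48
eef_pos: [524.8, 14.2, 169.2]
tcp_rot: [3.141, 0.001, 1.923]
contact_force: [-0.5, 0.5, -1.3]
opening: 0.291
grasp_force: 49.8
```

```bash
python3 -c "
from h import *
go(580.6,-273.8,170,191.6)"
```

```text
dp [-289.5  -47.    -0.8] yaw -81.4 | at [524.8  14.2 169.2] 110.18 q6 -19 t 13.475
```

carry_out(targets=[{"dp": [-35, -6, 0], "yaw": -10}, {"dp": [-75, -12, 0], "yaw": -20}, {"dp": [-115, -18, 0], "yaw": -30}, {"dp": [-155, -25, 0], "yaw": -40}, {"dp": [-195, -32, 0], "yaw": -50}, {"dp": [-235, -38, 0], "yaw": -60}, {"dp": [-270, -44, 0], "yaw": -70}, {"dp": [-289, -47, 0], "yaw": -80}, {"dp": [-289, -47, 0], "yaw": -81.4}, {"dp": [-289, -47, 0], "yaw": -81.4}, {"dp": [-289, -47, 0], "yaw": -81.4}])

```text
clock: 14.85
eef_pos: [580.2, -270.0, 168.9]
tcp_rot: [3.141, -0.0, -2.94]
contact_force: [0.4, -0.4, -0.9]
opening: 0.29
grasp_force: 49.8
```

```bash
python3 -c "
from h import *
go(580.6,-273.8,36,191.6)"
```

```text
dp [  0.3  -3.8 132.9] yaw -0.1 | at [ 580.2 -270.   168.9] -168.46 q6 -127 t 14.85
```

carry_out(targets=[{"dp": [0, -3, 30], "yaw": 0}, {"dp": [0, -3, 65], "yaw": 0}, {"dp": [0, -3, 90], "yaw": 0}, {"dp": [0, -3, 105], "yaw": 0}, {"dp": [0, -3, 110], "yaw": 0}, {"dp": [0, -3, 110], "yaw": 0}, {"dp": [0, -3, 110], "yaw": 0}])

```text
clock: 15.72
eef_pos: [581.5, -274.4, 59.8]
tcp_rot: [-3.141, 0.001, -2.939]
contact_force: [-0.8, 0.2, -0.2]
opening: 0.287
grasp_force: 49.9
```

```bash
python3 -c "
from h import *
go(580.6,-273.8,36,191.6)
cv2.imwrite('pics/w5.png',cv2.resize(r.grab_frame('wrist')[:,:,::-1],(800,600),interpolation=cv2.INTER_CUBIC))"
```

```text
dp [ 0.7  0.8 23.8] yaw 0.0 | at [ 581.5 -274.4   59.8] -168.38 q6 -127 t 15.725
```

View pics/w5.png

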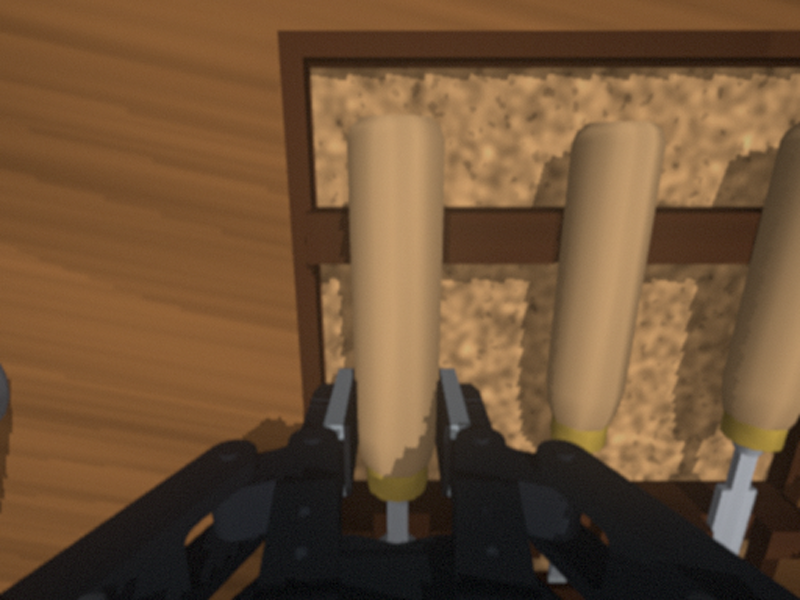

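The gouge's handle, at columns 350–443, hides its notch as it should. It lies parallel to the others with even spacing, so I'll lower it.

carry_out(targets=[{"dp": [0, 0.5, 8], "yaw": 0}, {"dp": [0, 0.5, 15], "yaw": 0}, {"dp": [0, 0.5, 20], "yaw": 0}, {"dp": [0, 0.5, 23], "yaw": 0}, {"dp": [0, 0.5, 24.5], "yaw": 0}, {"dp": [0, 0.5, 25], "yaw": 0}, {"dp": [0, 0.5, 25], "yaw": 0}, {"dp": [0, 0.5, 25], "yaw": 0}])

```text
clock: 16.77
eef_pos: [580.6, -273.5, 34.3]
tcp_rot: [3.141, -0.0, -2.939]
contact_force: [-2.6, 1.8, 5.5]
opening: 0.286
grasp_force: 50.5
```

Contact came at 34.3, against an expected seated height of 34.0. I'll release it and back away.

carry_out(targets=[{"dp": [0, 0, 0], "yaw": 0}, {"dp": [0, 0, 0], "yaw": 0}, {"dp": [0, 0, 0], "yaw": 0}, {"dp": [0, 0, -15], "yaw": 0}, {"dp": [0, 0, -40], "yaw": 0}, {"dp": [0, 0, -90], "yaw": 0}, {"dp": [50, 0, -140], "yaw": 0}, {"dp": [100, 0, -170], "yaw": 0}, {"dp": [100, 0, -170], "yaw": 0}, {"dp": [100, 0, -170], "yaw": 0}, {"dp": [100, 0, -170], "yaw": 0}], fingers=-0.1)

```text
clock: 18.15
eef_pos: [483.4, -293.5, 203.1]
tcp_rot: [3.141, -0.0, -2.938]
contact_force: [0.3, -0.1, 0.1]
opening: 0.449
grasp_force: 0.0
```

```bash
python3 -c "
from h import *
go(580,-274,200,191.6)
s=cv2.resize(r.grab_frame('side')[130:190,200:310,::-1],(796,434),interpolation=cv2.INTER_CUBIC)
cv2.imwrite('pics/f_side.png',s)"
```

```text
dp [-98.5  -0.4   3.1] yaw 0.1 | at [ 483.4 -293.5  203.1] -168.35 q6 -133 t 18.15
```

View pics/f_side.png

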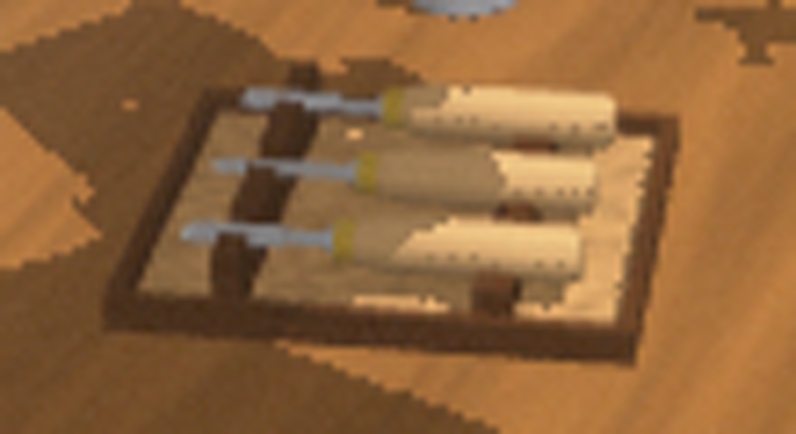

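The side view shows all three tools parallel and level, with their blades the same way: edges at about (183,232), (215,163) and (245,97), butts at (580,250), (597,183) and (612,117). They are evenly spaced and seated in the rests.

```bash
python3 -c "
from rig import r
print(r.sign_off())"
```

```text
the job is handed in; nothing more can be done
None
```

I put the flat chisel and the gouge in the tray's two outer places and handed the job in at about 18 s; in the last picture both lay level in their rests, blades the same way as the stored chisel's, but the sign-off gave no verdict.

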